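# Latch the service hatch of the lab box

### The arm

A 6-joint arm with a two-finger parallel gripper is mounted at the origin on the work surface. World frame = base frame: x ahead of the robot, y to its left, z up, the work surface at z = 0. Lengths are in m, angles in degrees, forces in N, time in s.
With the tool pointing down it reaches from about 0.325 to 0.85 m from the base axis. Payload 15.5 kg.
Tool frame: the origin (TCP) lies midway between the tips of the shut fingers; the grasp point (between the pads) lies 19 mm behind it; y points along the fingers, x is the direction in which the jaws open and shut, and the axes are right-handed (so a half turn about y gives the same grasp; the last joint's range is limited). The gripper opens to 91 mm and grips with 3 to 60 N. Pads are 32 mm wide; open, the fingers measure 118 mm over their backs; the gripper's body (76 mm by 178 mm) begins 60 mm behind the grasp point.
Start: joints at [-80.587, 28.281, 77.091, -0, 74.628, -5.472], TCP at [0.161, -0.604, 0.214] pointing down, gripper open.
Joint ranges: [-166.48, 166.48], [-47.26, 123.95], [12.59, 153.08], [-70.14, 250.14], [6.76, 159.57], [-176.63, 176.63]. Speed limits (degrees/s): [108.29, 108.29, 147.25, 172.46, 172.46, 172.46].

### API

Orientations are given as a 3x3 rotation matrix whose columns are the frame's x, y, z axes.
In Python, from bench import ctrl gives the robot as it stands. The module is installed in compiled form; this text tells all that it offers. Calls block until the motion is done:
- ctrl.goto(position, orientation): joint-space move of the TCP to a pose.
- ctrl.move_l(position, vel=0.15, ori=None, contact_N=None): straight line of the TCP; ori=None keeps the orientation; vel is the mean speed in m/s. With contact_N (N) it stops when the force on the tool has changed by that much, and returns True; else False.
- ctrl.movej(angles): joint-space move.
- ctrl.command_gripper(opening): opening from 0.0 (shut) to 1.0 (fully open); the grip force is fixed at half the most; returns when the fingers have stopped.
- ctrl.sleep(seconds).
- ctrl.ik(position, orientation): joint angles nearest the present ones, or None.
- ctrl.read_camera(name): name is "side" or "top"; returns the picture (400x640x3 uint8, blue, green, red); there is no depth.
- ctrl.camera_params(name): a dict with "fx", "fy", "cx", "cy" (pixels), "D" ([k1, k2, p1, p2, k3] as OpenCV has them; the pictures are not rectified), "pose" (4x4, takes a point from camera to world coordinates). Camera axes: x right, y up, looking along -z (the intrinsics and any distortion apply to the point x, -y, -z); pixel columns grow to the right and rows downward; lengths in m; the calibration is good to about 2 mm. A picture is of the moment at which its call begins. camera_params takes no time and is no camera call.
A pose or a line that the arm cannot do raises ctrl.MotionError and nothing moves.
- ctrl.sign_off(): hands the job in, once; it reports no verdict.
Readings, each from a call of its own:
- ctrl.current_t(): time.
- ctrl.current_q(): joint angles.
- ctrl.current_dq(): joint speeds.
- ctrl.current_effort(): joint torques, N m.
- ctrl.current_tool_pos(): TCP position.
- ctrl.current_eef_rot(): TCP orientation.
- ctrl.current_contact_force(): force on the tool from outside, world axes, zero at the start.
- ctrl.current_wrist_torque(): the same for the moment, N m.
- ctrl.current_grip_width(): opening from 0.0 (shut) to 1.0 (fully open).
Only numpy, scipy, OpenCV 4.12 (cv2) and the standard library are available. Lean on these libraries where they do the work, as an engineer would, in place of code of your own. Each camera call takes 0.05 s, during which the arm holds its last target.

### The job

The sprung hatch on the white service box stands ajar: press its lid gently down onto the sealing strip and, while holding it down, turn the wing knob clockwise until its hidden tongue has swung fully behind the front frame edge, then let go, so that the lid stays shut. If the tongue is pointing out over the frame edge, turn it back to the side first. Feel for the seal, do not crush it or force the tongue against the edge, and leave the other things on the bench alone.

Things in the scene. Friction and masses are not known exactly. Their poses are not given: they have to be found in the camera images.
- case: White steel service box fixed to the bench, 260 (x) by 300 (y) by 120 mm high; origin at the centre of its underside, z up, -x is its front, facing the robot. Its left part (+y, 86 mm wide) is a solid deck 120 mm high; the rest is an open compartment under the hatch.
- edge_nominal (a point): Nominal middle of the upper face of the front frame edge, a fixed flat steel bar 5 mm thick, 32 mm wide, along the case's y, 113 mm above the bench. The true edge, with its strip, is up to 8 mm higher or lower (shimmed) from box to box: this point does not show it, so it must be felt. Axes as the case's.
- strip_nominal (a point): Nominal middle of the top of the 5 mm sealing strip lying on the frame edge, 192 mm from the hinge (truly up to 8 mm higher or lower, with the edge). It gives 1 mm per 10 N. The lid must squash it about 1 mm (10 N) for the tongue to pass below the edge; 12 to 16 N is right; over 22 N on the strip (2.2 mm) crushes it.
- lid_hinge (a point): Middle of the lid's hinge line, along the case's y at the rear of the opening, 118 mm above the bench, level with the lid's underside. Axes are the lid's: z its normal (up), -x along the lid to its front edge. Aluminium lid: 200 mm from hinge to front edge, 176 mm wide, 6 mm thick, about 0.35 kg.
- lid (a joint): Lid angle in rad: 0 when level (its underside then just meets a strip at nominal height), growing as the front rises. A spring hinge holds the lid ajar at about 0.12 to 0.18 and opens it again if it is let go unlatched. Seal aside, holding it at 0 takes about 5 to 9 N down at the knob, about 1 N less for each 4 mm higher.
- knob_wing (a point): Centre of the wing of the black wing knob, on its axis: the lid's normal 160 mm from the hinge, mid-width. The wing is an upright bar 44 mm long (point y), 12 thick (x), 28 high (z); its centre is 22.5 mm above the lid's upper face. Below it a hub, 28 mm across, 8 high. A small white ridge on top marks the -y end.
- tongue_tip (a point): Middle of the tip of the steel tongue under the lid, turned by the knob; it points the way of the white ridge, to 45 mm from the knob's axis, 14 mm wide, 6 mm thick. Its upper face is 9 mm below the lid's underside. Axes as the knob's.
- knob (a joint): Knob angle in rad, growing clockwise seen from above. 0 (a stop): tongue points right (case -y). Below about 0.45 it clears the frame edge and the lid can be shut. 1.57: tongue points straight to the front, fully behind (below) the edge; stop at 1.6. It turns stiffly (0.06 N m) and stays where it is left.
- jar: Small amber jar, 40 mm wide and 52 mm high, standing on the left deck of the case; a bystander, not to be moved. Origin at the middle of its underside.
- beaker: Glass beaker, 68 mm wide, 90 mm high, left of the case; a bystander, not to be moved. Origin at the middle of its underside.
- reagent: Amber reagent bottle, 72 mm wide, 150 mm high, left of the case at the back; a bystander, not to be moved. Origin at the middle of its underside.
- driver: Screwdriver lying right of the case; a bystander, not to be moved. Origin at the tool's middle underside, its length along x.
- spanner: Open-ended wrench lying right of the case; a bystander, not to be moved. Origin at the tool's middle underside, its length along x.
- dish: Shallow white dish, 90 mm wide, 18 mm high, at the right front; a bystander, not to be moved. Origin at the middle of its underside.
- wash: White bottle, 60 mm wide, 130 mm high, right of the case at the back; a bystander, not to be moved. Origin at the middle of its underside.

How it is judged:
By the outcome, as a careful person would: the job done as asked, in the order asked, and still so for the second after the job is handed in, with the robot touching nothing.
It also fails if it takes over 70 s, if anything falls off the work surface, if the arm or the gripper's body presses on something with over 40 N, if the wrist force passes 120 N, or if a joint passes its speed limit or range.

## Working session

There is one attempt and no reset: what is moved stays moved. The work goes in short steps, each a Python script; the robot and the scene stay as the last script left them, time stands still between calls to the robot, and variables do not carry over. Pictures are saved under pics/ and viewed, and the job is handed in when it is done.

```bash
mkdir -p pics; ls
python3 - <<'E'
from bench import ctrl
import cv2
for n in("side","top"):
    im=ctrl.read_camera(n); cv2.imwrite(f"pics/{n}0.png",im)
    p=ctrl.camera_params(n); print(n,p)
print(ctrl.current_t(),ctrl.current_contact_force(),ctrl.current_eef_rot())
E
```

```text
pics
side {'fx': 478.54754004095486, 'fy': 478.54754004095486, 'cx': 317.39864205110086, 'cy': 192.8699234329375, 'D': array([-0.04932657,  0.        ,  0.        ,  0.        ,  0.        ]), 'pose': array([[-0.72736245,  0.38089925, -0.57084116, -0.10569942],
       [-0.68624496, -0.4078631 ,  0.60225871,  0.70608449],
       [-0.00342515,  0.82979724,  0.55805449,  0.76470769],
       [ 0.        ,  0.        ,  0.        ,  1.        ]])}
top {'fx': 429.1702720627681, 'fy': 429.1702720627681, 'cx': 319.0242174204589, 'cy': 209.51293956687525, 'D': array([-0.04308992,  0.        ,  0.        ,  0.        ,  0.        ]), 'pose': array([[-0.0231093 ,  0.99706248, -0.07302308,  0.4511605 ],
       [-0.99962937, -0.02409658, -0.01266808, -0.00954332],
       [-0.01439047,  0.07270326,  0.99724979,  1.12687085],
       [ 0.        ,  0.        ,  0.        ,  1.        ]])}
0.1 [-1.06184676 -0.18782486 -0.09949741] [[ 2.56857248e-01 -1.65348728e-04  9.66449340e-01]
 [-9.66448731e-01  1.09161149e-03  2.56857273e-01]
 [-1.09745823e-03 -9.99999391e-01  1.20587256e-04]]
```

View pics/side0.png

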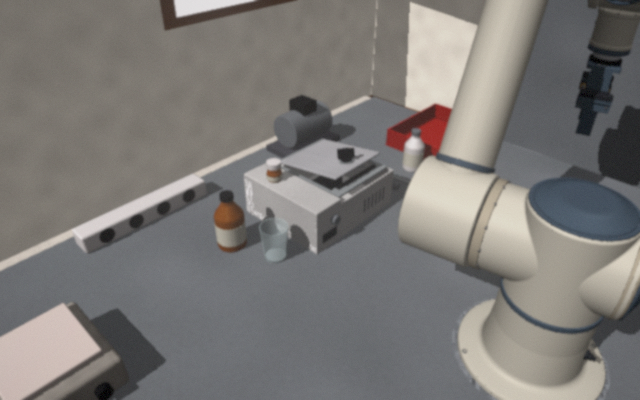

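View pics/top0.png

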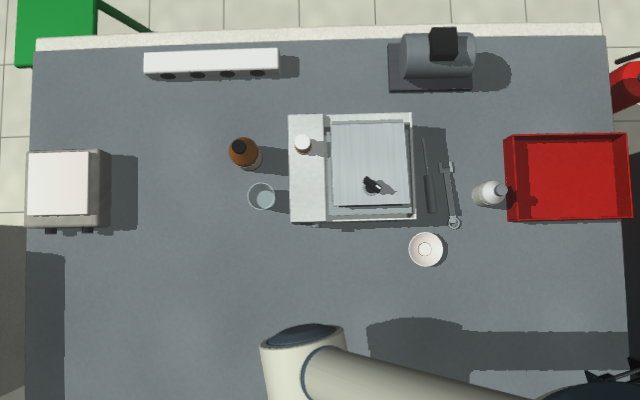

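Run:
```python
import cv2
a=cv2.imread('pics/side0.png');b=cv2.imread('pics/top0.png')
cv2.imwrite('pics/side0z.png',cv2.resize(a[110:310,150:410],None,fx=3,fy=3,interpolation=cv2.INTER_CUBIC))
cv2.imwrite('pics/top0z.png',cv2.resize(b[80:260,200:440],None,fx=3.3,fy=3.3,interpolation=cv2.INTER_CUBIC))
```

```text
(no output)
```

View pics/side0z.png

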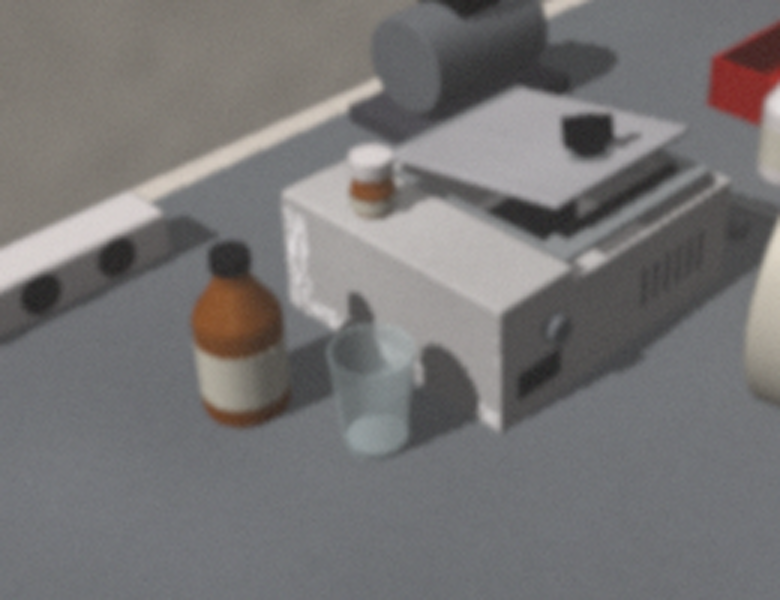

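View pics/top0z.png

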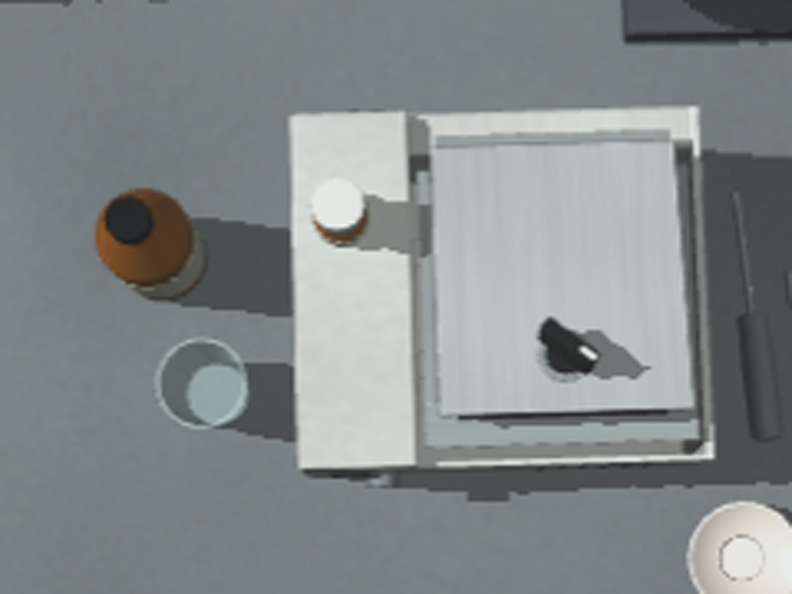

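Side view: the lid is ajar and the knob is at about (346,154). Top view: the box spans (288,115) to (416,219). The wing is centred near (374,182), and its white ridge at (379,187) points to the right and front, roughly 0.6 rad, so it must go back first. Next I fit the poses.

```bash
cat > h.py <<'E'
import numpy as np,cv2
from scipy.optimize import least_squares
from bench import ctrl
P={n:ctrl.camera_params(n) for n in("side","top")}
def proj(n,X):
    p=P[n];T=np.linalg.inv(p["pose"]);c=(T[:3,:3]@np.atleast_2d(X).T).T+T[:3,3]
    c=c*[1,-1,-1];K=np.array([[p["fx"],0,p["cx"]],[0,p["fy"],p["cy"]],[0,0,1.]])
    return cv2.projectPoints(c,np.zeros(3),np.zeros(3),K,p["D"])[0][:,0]
def case(v,X):
    c,s=np.cos(v[2]),np.sin(v[2]);X=np.atleast_2d(X)
    return np.c_[v[0]+c*X[:,0]-s*X[:,1],v[1]+s*X[:,0]+c*X[:,1],X[:,2]]
# v: x,y,yaw,hx,hy,lid,knob
def lid(v,X):
    X=np.atleast_2d(X);a=v[5]
    # rotate about y so front (-x) rises
    c,s=np.cos(a),np.sin(a)
    x=X[:,0]*c+X[:,2]*s; z=-X[:,0]*s+X[:,2]*c
    return case(v,np.c_[v[3]+x,v[4]+X[:,1],.118+z])
def knob(v,X):
    X=np.atleast_2d(X);k=-v[6];c,s=np.cos(k),np.sin(k)
    return lid(v,np.c_[-.160+c*X[:,0]-s*X[:,1],s*X[:,0]+c*X[:,1],X[:,2]])
E
cat > fit.py <<'E'
from h import *
z=lambda n,x,y:(x/3+150,y/3+110) if n=="side" else (x/3.3+200,y/3.3+80)
O=[("top",case,(.13,.15,.12),290,115),("top",case,(-.13,.15,.12),299,468),("top",case,(.13,-.15,.12),700,107),("top",case,(-.13,-.15,.12),714,458),
("side",case,(-.13,.15,.12),502,318),("side",case,(.13,.15,.12),284,192),("side",case,(-.13,.15,0),502,430),("side",case,(-.13,-.15,.12),728,183),
("top",lid,(-.2,.088,.006),439,415),("top",lid,(-.2,-.088,.006),692,409),("top",lid,(0,.088,.006),433,147),("top",lid,(0,-.088,.006),673,142),
("side",lid,(-.2,.088,.006),558,207),("side",lid,(-.2,-.088,.006),687,127),("side",lid,(0,.088,.006),397,155),("side",lid,(0,-.088,.006),517,86),
("top",knob,(0,0,.0425),570,337),("top",knob,(0,-.019,.0425),590,354),("side",knob,(0,0,.0285),587,132)]
def res(v):
    return np.array([proj(n,f(v,X))[0]-z(n,a,b) for n,f,X,a,b in O])
r=least_squares(lambda v:res(v).ravel(),[.6,0,0,.1,-.04,.15,.6],loss="soft_l1")
v=r.x;print(v.round(4));print(res(v).round(1).tolist())
np.save("v.npy",v)
print("wing",knob(v,(0,0,.0285)),"closed wing",knob(np.r_[v[:5],0,v[6]],(0,0,.0285)))
for n in("side","top"):
    im=cv2.imread(f"pics/{n}0.png")
    im=cv2.resize(im,None,fx=3,fy=3)
    for m,f,X,a,b in O:
        if m==n:
            q=proj(n,f(v,X))[0]*3; cv2.circle(im,(int(q[0]),int(q[1])),3,(0,0,255),1)
    w=[knob(v,(sx*.006,sy*.022,zz))[0] for zz in(.0145,.0425) for sx,sy in((1,1),(1,-1),(-1,-1),(-1,1))]
    q=(proj(n,np.array(w))*3).astype(int)
    for k in(0,4): cv2.polylines(im,[q[k:k+4].reshape(-1,1,2)],True,(0,255,0),1)
    s=(slice(330,930),slice(450,1230)) if n=="side" else (slice(240,780),slice(600,1320))
    cv2.imwrite(f"pics/{n}fit.png",im[s])
E
python3 fit.py
```

```text
[ 0.6253 -0.0761  0.0025  0.102  -0.04    0.1449  0.559 ]
[[-0.6, -0.2], [-1.2, 1.1], [0.3, -1.3], [0.8, 0.8], [-0.2, -1.8], [-1.1, -0.7], [0.0, 1.0], [2.1, -6.2], [-0.4, 0.1], [0.3, -0.2], [-1.1, -0.5], [0.1, -1.0], [-0.4, -0.3], [1.0, 0.1], [-2.6, -0.7], [2.0, -0.2], [-0.6, 1.3], [0.8, 0.4], [0.3, -0.5]]
wing [[ 0.57316915 -0.11626739  0.16930351]] closed wing [[ 0.56737747 -0.11628197  0.1465    ]]
```

View pics/sidefit.png

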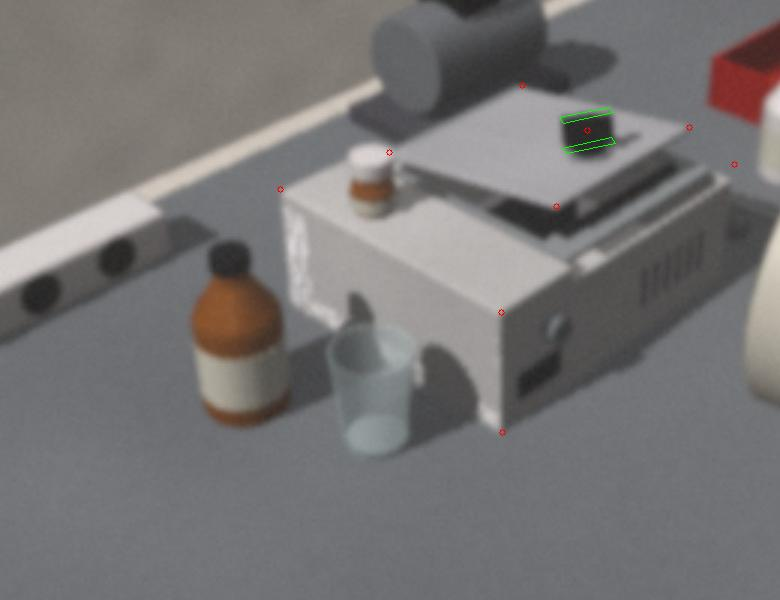

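View pics/topfit.png

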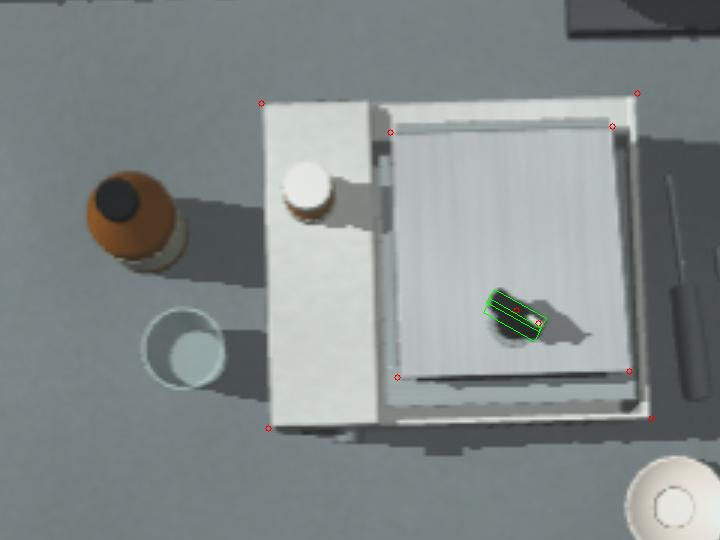

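The right rim is lower than the deck, so those two points are biased and I refit without them. Then I move above the wing, aligned with the lid's normal.

```bash
sed -i 's/^r=least/O=[o for o in O if not (o[1] is case and o[2][1]<0)]\nr=least/' fit.py; python3 fit.py
cat >> h.py <<'E'
try: V=np.load("v.npy")
except Exception: V=None
def pose(k,a,h):
    """TCP pose: knob angle k, lid angle a, TCP h above lid upper face along normal"""
    v=np.r_[V[:5],a,k]
    p=knob(v,(0,0,.006+h))[0]
    kx=knob(v,(1,0,0))[0]-knob(v,(0,0,0))[0]; n=knob(v,(0,0,1))[0]-knob(v,(0,0,0))[0]
    return p,np.c_[kx,-n,np.cross(kx,-n)]
def st():
    print("t",round(ctrl.current_t(),2),"p",ctrl.current_tool_pos().round(4),"F",ctrl.current_contact_force().round(2),"T",ctrl.current_wrist_torque().round(2),"g",round(ctrl.current_grip_width(),3),"j6",ctrl.current_q()[5].round(1),flush=True)
E
python3 - <<'E'
from h import *
for k in(0,.56,1.6):
    print(k,ctrl.ik(*pose(k,V[5],.1)))
ctrl.goto(*pose(V[6],V[5],.10)); st()
ctrl.command_gripper(.42); st()
for n in("side","top"): cv2.imwrite(f"pics/{n}1.png",ctrl.read_camera(n))
a=cv2.imread('pics/side1.png');b=cv2.imread('pics/top1.png')
cv2.imwrite('pics/side1z.png',cv2.resize(a[70:260,220:460],None,fx=3,fy=3,interpolation=cv2.INTER_CUBIC))
cv2.imwrite('pics/top1z.png',cv2.resize(b[80:260,200:440],None,fx=3,fy=3,interpolation=cv2.INTER_CUBIC))
E
```

```text
[ 0.6258 -0.0778  0.0035  0.1014 -0.0384  0.1446  0.5615]
[[-0.0, -0.4], [-0.4, 0.9], [0.2, -2.2], [-0.7, -1.0], [0.4, 0.5], [-0.3, 0.1], [0.3, -0.2], [-1.2, -0.5], [0.0, -1.1], [-0.4, -0.3], [1.0, 0.1], [-2.7, -0.7], [1.9, -0.2], [-0.6, 1.3], [0.8, 0.4], [0.3, -0.5]]
wing [[ 0.57319384 -0.11629933  0.16926347]] closed wing [[ 0.56741549 -0.11631968  0.1465    ]]
0 [-15.65246112  28.65310413  71.75117521  -2.25866215  87.57349348
 -15.60125953]
0.56 [-15.65246112  28.65310413  71.75117521  -2.25866215  87.57349348
  16.484377  ]
1.6 [-15.65246112  28.65310413  71.75117521  -2.25866215  87.57349348
  76.0719877 ]
t 2.41 p [ 0.5842 -0.1172  0.2459] F [-1.11 -0.46 -0.04] T [-0.02 -0.14 -0.  ] g 1.001 j6 16.6
t 3.33 p [ 0.5844 -0.1162  0.246 ] F [0.29 0.56 0.05] T [-0.04 -0.16  0.01] g 0.417 j6 16.6
```

View pics/side1z.png

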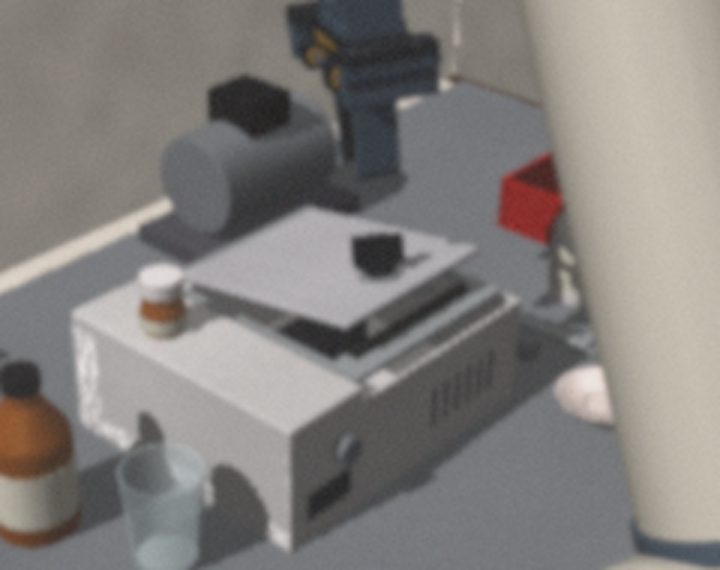

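View pics/top1z.png

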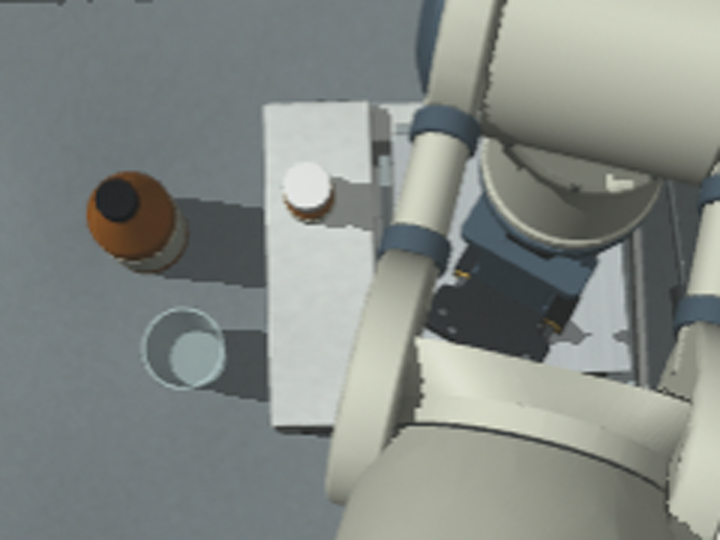

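The gripper sits above the knob, with its fingers at (370,170) in the zoomed side view. Now I descend, close loosely around the wing, and turn it back.

```bash
cat >> h.py <<'E'
def favg(n=12,dt=.02):
    F=[]
    for _ in range(n): F.append(np.r_[ctrl.current_contact_force(),ctrl.current_wrist_torque()]); ctrl.sleep(dt)
    return np.mean(F,0)
E
python3 - <<'E'
from h import *
print(favg().round(2))
p,R=pose(V[6],V[5],.013)
print(ctrl.move_l(p,.06,R,contact_N=8)); st()
ctrl.command_gripper(.17); st()
print(favg().round(2))
cv2.imwrite("pics/side2.png",cv2.resize(ctrl.read_camera("side")[70:260,220:460],None,fx=3,fy=3,interpolation=cv2.INTER_CUBIC))
E
```

```text
[-0.05  0.05  0.29 -0.02 -0.13 -0.  ]
False
t 5.22 p [ 0.572  -0.1164  0.1602] F [-0.1   0.44  0.22] T [-0.07 -0.1  -0.03] g 0.419 j6 16.7
t 5.77 p [ 0.5723 -0.1164  0.1599] F [ 5.01 -0.77 -2.34] T [-0.23 -0.97 -0.04] g 0.169 j6 16.7
[ 5.04 -0.87 -1.95 -0.17 -1.03 -0.04]
```

View pics/side2.png

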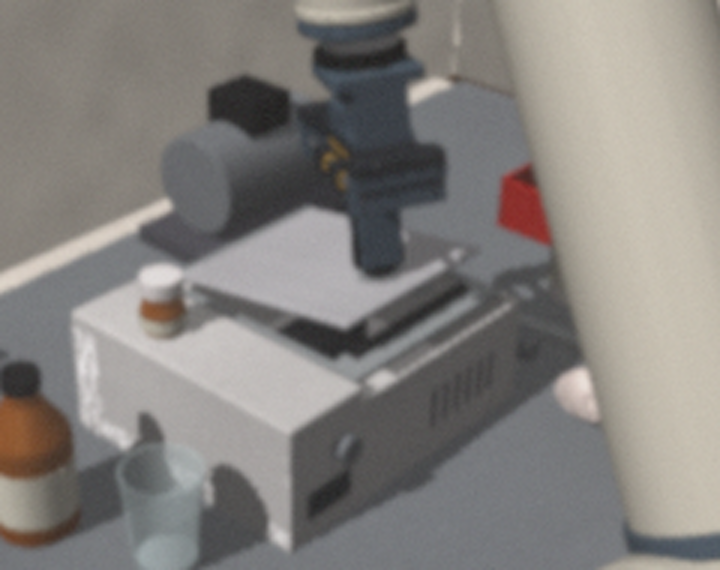

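The fingers straddle the wing. There is a 5 N sideways push, so the true knob lies slightly towards +x. I re-centre by force, then turn back.

Run:
```python
from h import *
kx=pose(V[6],V[5],0)[1][:,0]
for i in range(5):
    f=favg(6); print(f.round(2))
    if abs(f[:3]@kx)<.8: break
    ctrl.move_l(ctrl.current_tool_pos()+kx*.0008*np.sign(f[:3]@kx),.02)
st(); print(kx)
```

```text
[ 5.11 -0.45 -2.08 -0.14 -1.08 -0.06]
[-0.18 -0.11  0.16 -0.05 -0.18  0.02]
t 6.47 p [ 0.5725 -0.1166  0.1598] F [-0.23  0.08  0.09] T [-0.   -0.11  0.01] g 0.17 j6 16.7
[ 0.83948048 -0.52951728 -0.12199992]
```

Run:
```python
from h import *
V[3]+=.0016; V[4]-=.0008; np.save("v.npy",V)
ctrl.move_l(*[pose(V[6],V[5],.013)[0]],.02); print(favg(6).round(2))
for k in (.4,.25,.1,.0):
    p,R=pose(k,V[5],.013)
    ctrl.move_l(p,.02,R); f=favg(5); print(k,f.round(2)); 
st()
cv2.imwrite("pics/side3.png",cv2.resize(ctrl.read_camera("side")[100:220,270:420],None,fx=5,fy=5,interpolation=cv2.INTER_CUBIC))
```

```text
[-2.3   1.07  0.53  0.19  0.31 -0.06]
0.4 [-3.4   1.93  0.14  0.29  0.46 -0.1 ]
0.25 [-3.27  2.29 -0.37  0.36  0.38 -0.11]
0.1 [-2.73  2.71 -0.51  0.47  0.28 -0.14]
0.0 [-2.58  2.27 -0.66  0.3   0.3  -0.12]
t 8.31 p [ 0.5735 -0.1172  0.1599] F [-2.77  1.98 -0.87] T [ 0.31  0.24 -0.11] g 0.17 j6 -15.2
```

View pics/side3.png

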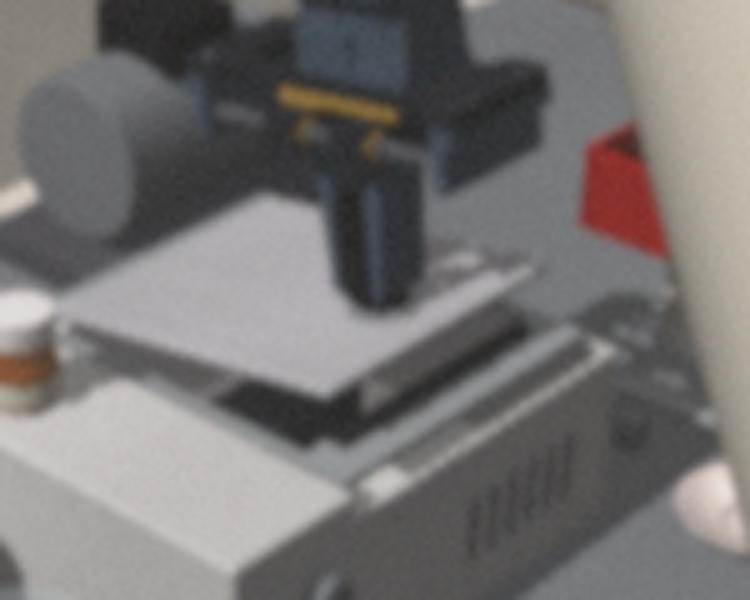

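Turned back to about 0. Now I feel down along the lid's arc, with force steps.

Run:
```python
from h import *
V[3]-=.0008; V[4]+=.0004; np.save("v.npy",V)
ox=0.; log=[]
def go(a,n=4):
    global ox
    p,R=pose(0.,a,.009); p[0]+=ox
    ctrl.move_l(p,.03,R); f=favg(n)
    log.append([a,p[2],ox,*f])
    print(f"a {a:.4f} z {p[2]*1e3:.2f} tz {ctrl.current_tool_pos()[2]*1e3:.2f} ox {ox*1e3:.2f}",f[:5].round(2),flush=True)
    if abs(f[0])>2.0: ox+=np.sign(f[0])*.0004
    return f
for a in np.arange(V[5],.055,-.0125): go(a)
base=[]
a-=.0025
while a>-.06:
    f=go(a,4); base.append(f[2])
    if f[2]>20: break
    if len(base)>4 and f[2]-np.median(base[-5:-1])>3.5: break
    a-=.0025
np.save("log.npy",log); np.save("ox.npy",[ox,a]); st()
```

```text
a 0.1446 z 155.90 tz 155.90 ox 0.00 [-0.6  -0.23 -0.6  -0.01 -0.11]
a 0.1321 z 153.95 tz 154.07 ox 0.00 [ 0.26 -0.08 -0.12 -0.03 -0.18]
a 0.1196 z 151.99 tz 152.06 ox 0.00 [-0.41  0.22  0.24 -0.01 -0.18]
a 0.1071 z 150.02 tz 150.08 ox 0.00 [-0.44 -0.17  0.45  0.01 -0.06]
a 0.0946 z 148.05 tz 148.12 ox 0.00 [ 0.32  0.42  1.13  0.   -0.12]
a 0.0821 z 146.08 tz 146.13 ox 0.00 [ 0.48  0.09  1.41  0.02 -0.16]
a 0.0696 z 144.10 tz 144.17 ox 0.00 [ 0.29  0.24  1.82  0.04 -0.2 ]
a 0.0571 z 142.11 tz 142.20 ox 0.00 [ 0.83  0.47  2.37  0.03 -0.2 ]
a 0.0546 z 141.71 tz 141.77 ox 0.00 [ 0.05  0.01  3.47  0.06 -0.12]
a 0.0521 z 141.32 tz 141.33 ox 0.00 [ 0.54  0.24  3.29  0.04 -0.17]
a 0.0496 z 140.92 tz 140.88 ox 0.00 [ 0.75  0.24  2.54  0.04 -0.21]
a 0.0471 z 140.52 tz 140.53 ox 0.00 [ 0.48 -0.31  2.31  0.02 -0.27]
a 0.0446 z 140.12 tz 140.11 ox 0.00 [ 0.61  0.53  3.22 -0.01 -0.25]
a 0.0421 z 139.73 tz 139.69 ox 0.00 [ 1.09  0.18  2.54 -0.   -0.26]
a 0.0396 z 139.33 tz 139.28 ox 0.00 [ 1.21  0.53  3.35  0.03 -0.26]
a 0.0371 z 138.93 tz 138.91 ox 0.00 [ 0.74  0.13  3.37  0.02 -0.28]
a 0.0346 z 1
[... 197 characters left out ...]
271 z 137.34 tz 137.33 ox 0.00 [ 1.42  0.34  3.53  0.01 -0.28]
a 0.0246 z 136.94 tz 136.91 ox 0.00 [ 0.95  0.15  3.26  0.01 -0.3 ]
a 0.0221 z 136.54 tz 136.53 ox 0.00 [ 1.25  0.45  4.17  0.02 -0.28]
a 0.0196 z 136.14 tz 136.12 ox 0.00 [ 1.09  0.16  3.77  0.01 -0.28]
a 0.0171 z 135.74 tz 135.72 ox 0.00 [ 1.04  0.39  4.51  0.03 -0.31]
a 0.0146 z 135.34 tz 135.33 ox 0.00 [ 1.41  0.11  4.41  0.01 -0.31]
a 0.0121 z 134.94 tz 134.94 ox 0.00 [ 1.1  -0.19  4.53  0.02 -0.27]
a 0.0096 z 134.54 tz 134.63 ox 0.00 [ 0.57  0.7   6.04  0.06 -0.17]
a 0.0071 z 134.14 tz 134.40 ox 0.00 [-0.    0.36  8.69  0.1  -0.03]
t 17.27 p [ 0.5684 -0.1167  0.1344] F [0.04 0.58 8.73] T [ 0.1  -0.04  0.  ] g 0.171 j6 -17.6
```

I felt the seal knee at z ≈ 134.75 mm with a spring baseline of about 4.6 N. Its slope of about 11.5 N/mm matches the strip. Now I press to about 21 N at the knob, which is about 14 N on the strip.

Run:
```python
from h import *
ox,a=np.load("ox.npy")
while True:
    a-=.0015
    p,R=pose(0.,a,.009); p[0]+=ox
    ctrl.move_l(p,.02,R); f=favg(6)
    print(f"a {a:.4f} z {p[2]*1e3:.2f} tz {ctrl.current_tool_pos()[2]*1e3:.2f}",f[:5].round(2),flush=True)
    if f[2]>19.5 or a<-.02: break
np.save("ox.npy",[ox,a]); st()
```

```text
a 0.0056 z 133.90 tz 134.29 [-0.61  0.4  10.53  0.12  0.13]
a 0.0041 z 133.66 tz 134.12 [-0.69  0.85 11.83  0.15  0.21]
a 0.0026 z 133.42 tz 133.97 [-1.51  0.78 13.75  0.13  0.29]
a 0.0011 z 133.18 tz 133.84 [-1.57  1.11 15.35  0.17  0.38]
a -0.0004 z 132.94 tz 133.69 [-2.32  1.18 17.2   0.2   0.48]
a -0.0019 z 132.70 tz 133.56 [-2.83  1.27 18.95  0.24  0.58]
a -0.0034 z 132.46 tz 133.43 [-3.27  1.34 20.77  0.26  0.68]
t 19.72 p [ 0.5683 -0.1168  0.1334] F [-3.64  1.58 20.23] T [ 0.28  0.67 -0.01] g 0.17 j6 -17.8
```

Fz is about 20.7 N, so about 13–15 N on the strip. While holding that, I turn clockwise and trim the force as I go.

Run:
```python
from h import *
ox,a=np.load("ox.npy"); dz=0.
ox-=.0003
k=0.
while k<1.56:
    k=min(k+.12,1.57)
    p,R=pose(k,a,.009); p[0]+=ox; p[2]+=dz
    ctrl.move_l(p,.02,R); f=favg(4)
    print(f"k {k:.3f} tz {ctrl.current_tool_pos()[2]*1e3:.2f} dz {dz*1e3:.2f}",f.round(2),flush=True)
    if abs(f[5])>.45: print("torque stop"); break
    if f[2]>21.5: dz+=min((f[2]-20.7)/12e3*1.5,.0004)
    elif f[2]<19.8: dz-=min((20.7-f[2])/12e3*1.5,.0004)
np.save("st.npy",[ox,a,dz,k]); st()
cv2.imwrite("pics/side4.png",cv2.resize(ctrl.read_camera("side")[100:220,270:420],None,fx=5,fy=5,interpolation=cv2.INTER_CUBIC))
```

```text
k 0.120 tz 133.48 dz 0.00 [-1.31  0.94 20.08  0.2   0.42 -0.05]
k 0.240 tz 133.49 dz 0.00 [-1.470e+00  6.100e-01  1.964e+01  1.100e-01  4.200e-01 -1.000e-02]
k 0.360 tz 133.43 dz -0.13 [-2.21  0.03 20.68  0.08  0.46 -0.03]
k 0.480 tz 133.45 dz -0.13 [-1.570e+00 -8.600e-01  2.079e+01 -2.000e-02  4.600e-01 -2.000e-02]
k 0.600 tz 133.44 dz -0.13 [-1.7  -0.36 20.61 -0.1   0.45 -0.05]
k 0.720 tz 133.43 dz -0.13 [-2.11 -1.5  19.84 -0.21  0.46 -0.08]
k 0.840 tz 133.44 dz -0.13 [-2.1  -2.04 19.93 -0.37  0.5  -0.02]
k 0.960 tz 133.45 dz -0.13 [-2.54 -2.81 20.53 -0.49  0.53 -0.07]
k 1.080 tz 133.46 dz -0.13 [-2.48 -3.43 20.4  -0.59  0.6  -0.07]
k 1.200 tz 133.45 dz -0.13 [-3.18 -3.98 20.45 -0.74  0.66 -0.07]
k 1.320 tz 133.44 dz -0.13 [-3.37 -5.04 20.51 -0.82  0.76 -0.05]
k 1.440 tz 133.46 dz -0.13 [-3.99 -5.28 21.01 -0.96  0.8  -0.06]
k 1.560 tz 133.44 dz -0.13 [-4.1  -4.92 20.84 -0.96  0.87 -0.05]
t 24.05 p [ 0.5682 -0.1176  0.1334] F [-4.73 -5.34 20.77] T [-0.99  0.82 -0.07] g 0.169 j6 71.6
```

View pics/side4.png

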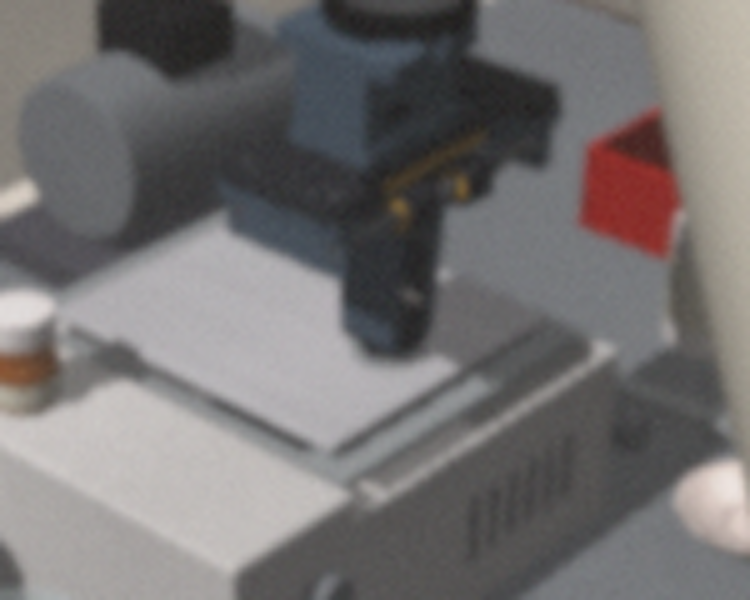

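The turning torque stayed at the friction level of about 0.06 N m, so the tongue passed cleanly. Now I centre in y and take up the finger backlash in small steps, watching the torque for the 1.6 stop.

Run:
```python
from h import *
ox,a,dz,k=np.load("st.npy"); oy=0
def go():
    p,R=pose(k,a,.009); p+= [ox,oy,dz]
    ctrl.move_l(p,.02,R); f=favg(8)
    print(f"k {k:.3f} tz {ctrl.current_tool_pos()[2]*1e3:.2f}",f.round(2),flush=True); return f
ox-=.0003; oy-=.0005; f=go()
t0=f[5]
while k<1.68:
    k+=.02; f=go()
    if f[5]<-.14: break
np.save("st.npy",[ox,a,dz,k,oy]); st()
```

```text
k 1.560 tz 133.47 [-2.21 -1.58 20.39 -0.26  0.47 -0.06]
k 1.580 tz 133.46 [-2.07 -1.73 20.05 -0.25  0.49  0.11]
k 1.600 tz 133.47 [-1.98 -1.9  20.06 -0.26  0.43  0.1 ]
k 1.620 tz 133.45 [-1.7  -1.81 20.45 -0.25  0.42  0.07]
k 1.640 tz 133.47 [-1.65 -1.56 20.23 -0.23  0.39  0.09]
k 1.660 tz 133.47 [-1.39 -1.72 20.22 -0.23  0.37  0.1 ]
k 1.680 tz 133.48 [-1.5  -1.31 20.02 -0.22  0.37  0.14]
t 26.78 p [ 0.5683 -0.1177  0.1335] F [-0.84 -1.34 19.98] T [-0.25  0.35  0.12] g 0.166 j6 78.4
```

The torque sign is ambiguous because of contact offsets. I'll settle the angle by closing the jaws firmly on the wing at 1.58, which aligns it, and check width, force and torque.

Run:
```python
from h import *
ox,a,dz,k,oy=np.load("st.npy")
for k in (1.63,1.58):
    p,R=pose(k,a,.009); p+= [ox,oy,dz]; ctrl.move_l(p,.02,R); print(k,favg(6).round(2))
ctrl.command_gripper(0.0); st(); print(favg(8).round(2), ctrl.current_grip_width()*91)
np.save("st.npy",[ox,a,dz,k,oy])
```

```text
1.63 [-1.52 -1.02 19.99 -0.16  0.31  0.05]
1.58 [-1.21 -0.83 20.01 -0.1   0.28  0.05]
t 27.72 p [ 0.5684 -0.1172  0.1335] F [ 0.53  4.14 20.29] T [0.71 0.11 0.03] g 0.129 j6 72.7
[-0.13  3.05 20.42  0.69  0.12  0.04] 11.920616897659873
```

The jaw width is 11.9 mm, equal to the wing's 12 mm thickness, so the wing lies square at about 1.58. Now I loosen, ease up, and check that the lid doesn't follow.

Run:
```python
from h import *
ox,a,dz,k,oy=np.load("st.npy")
ctrl.command_gripper(.2); print(favg(6).round(2))
p,R=pose(k,a,.009); p+= [ox,oy,dz]
for up in (.0005,.001,.0015,.002,.003,.004):
    ctrl.move_l(p+[0,0,up],.02); f=favg(5); print(up,round(ctrl.current_tool_pos()[2]*1e3,2),f.round(2),flush=True)
ctrl.command_gripper(.45); st()
ctrl.move_l(p+[0,0,.09],.1); st()
ctrl.goto(np.array([.40,-.35,.30]),ctrl.current_eef_rot()); st()
for n in("side","top"): cv2.imwrite(f"pics/{n}5.png",ctrl.read_camera(n))
a=cv2.imread('pics/side5.png');b=cv2.imread('pics/top5.png')
cv2.imwrite('pics/side5z.png',cv2.resize(a[110:310,150:410],None,fx=3,fy=3,interpolation=cv2.INTER_CUBIC))
cv2.imwrite('pics/top5z.png',cv2.resize(b[80:260,200:440],None,fx=3.3,fy=3.3,interpolation=cv2.INTER_CUBIC))
```

```text
[-0.84 -1.72 19.38 -0.26  0.18  0.02]
0.0005 133.86 [-0.33 -1.91 16.83 -0.32  0.02  0.02]
0.001 134.07 [ 1.4  -2.26 12.57 -0.33 -0.26  0.02]
0.0015 134.21 [ 1.95 -1.92  7.76 -0.27 -0.31 -0.  ]
0.002 134.27 [ 0.86 -1.18  4.57 -0.16 -0.12 -0.01]
0.003 135.09 [-0.14  0.5   0.13  0.02  0.01 -0.01]
0.004 136.33 [-0.36 -0.1   0.02  0.04  0.01  0.02]
t 30.82 p [ 0.5676 -0.1172  0.1364] F [-0.22 -0.38  0.33] T [0.03 0.03 0.  ] g 0.453 j6 72.7
t 31.83 p [ 0.5672 -0.1171  0.2217] F [ 1.12  0.34 -0.4 ] T [ 0.05  0.02 -0.  ] g 0.453 j6 72.7
t 32.98 p [ 0.4005 -0.3493  0.2996] F [0.34 0.51 0.17] T [-0.04  0.    0.05] g 0.452 j6 42.7
```

View pics/side5z.png

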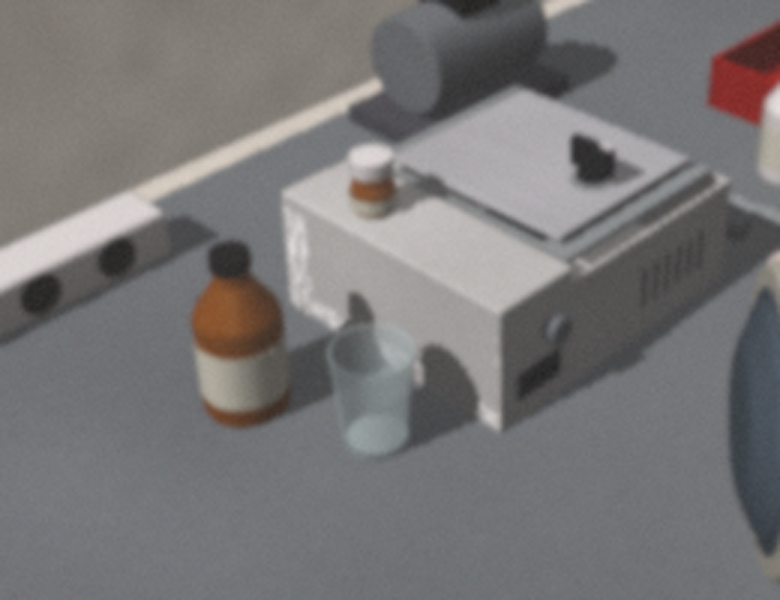

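View pics/top5z.png

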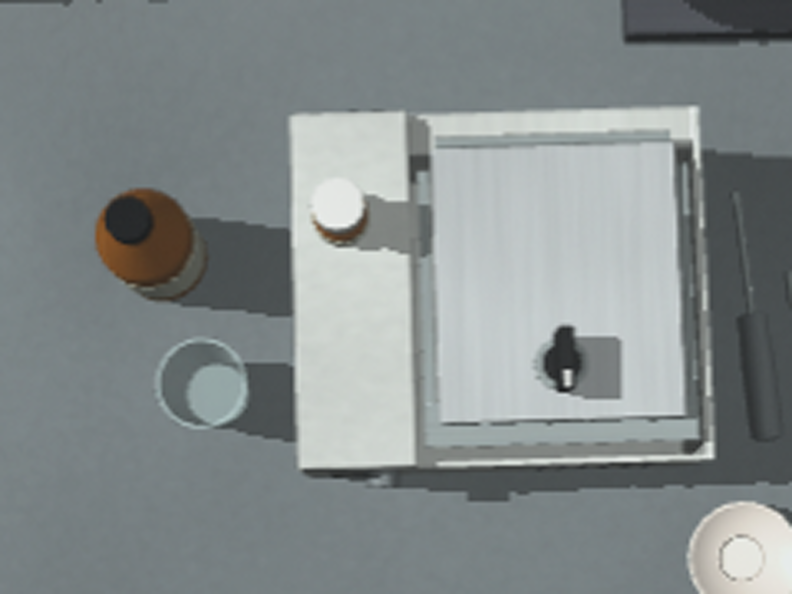

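The lid lies shut. The wing's ridge points straight to the front, at about (372,195) in the full top image, and the jar, beaker, bottles, driver and dish look unmoved.

```bash
python3 -c "
from h import *
st(); ctrl.sign_off()"
```

```text
t 33.08 p [ 0.4007 -0.349   0.2995] F [0.84 0.51 0.07] T [ 0.07 -0.06  0.01] g 0.454 j6 42.6
the job is handed in; nothing more can be done
```

The hatch is shut and latched, and I handed the job in at about 33 s. The tongue first pointed out over the frame edge, at about 0.56 rad, so I turned the knob back to about 0 before closing the lid.

- **Pressing:** I lowered the lid along its arc until I felt the seal, at a tool height of about 134.75 mm with about 4.6 N of spring force. I then pressed to about 20–21 N at the knob, which is about 13 N on the strip by force. The travel estimate gave up to about 16 N, so the two differ a little, but both are under the 22 N limit.
- **Turning:** I held that force and turned the knob clockwise to about 1.58 rad. Nothing resisted the tongue.
- **Release:** When I eased off, the force fell to zero within about 2 mm and the lid did not follow.

**Last checks:** Closing the jaws at 1.58 rad gave a width of 11.9 mm, so the 12 mm wing sat square to them. The final pictures show the lid shut and the ridge pointing straight to the front. The jar, beaker, reagent bottle, driver and dish look unmoved. The spanner and white wash bottle were mostly or wholly outside my final close-ups, so I did not check those two.

**Disagreement:** The torque reading about the knob axis was small but had an inconsistent sign during the turn, so I relied on the jaw-width check and the pictures for the final angle.

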